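Mesh the angle rotor onto the centrifuge's splined drive and shut the lid

TASK

Fit the metal eight-pocket rotor into the open bench centrifuge: set its splined bore over the drive, rock it back and forth under a light push until the teeth mesh, then push it down past the catch until it is fully home on the shoulder. Never force it: keep the load between rotor and drive well under 35 N. Then swing the clear lid fully shut and let go, leaving the blue rotor and everything else on the bench where it stands.

Things in the scene. Friction and masses are not known exactly. Their poses are not given: they have to be found in the camera images.
- rotor_knob (a point): Centre of the round black lifting knob (34 mm diameter, 34 mm high, red disc on top) of the metal eight-pocket rotor; it stands on a thin stem. Point is 23 mm above the rotor's flat top, 17 mm below the knob's top, 70 mm above the rotor's underside. Rotor: 94 mm diameter, 47 mm high, 87 mm with knob, 0.3 to 0.45 kg; z is its axis, up.
- rotor_base (a point): Centre of the rotor's underside, the face that lands on the drive's shoulder. The bore opens here: a plain lip of 14 mm radius, 3 mm high, a wider groove, then six straight inward teeth 60 degrees apart, tips on a 9 mm radius, from 12 to 28 mm above the underside, and a blind end 43 mm up.
- drive_seat (a point): Centre of the shoulder of the upright drive, 66 mm above the bench, where the rotor's underside rests when home (knob centre then 70 mm above this point). The frame is the housing's: the angle of the drive's teeth differs every time and is not reported. The drive's brake slips at about 0.1 N m. Above the shoulder is a boss, 13 mm radius, 11 mm high.
- drive_spline (a point): Centre of the top of the drive's teeth, 26 mm above the shoulder. Six teeth 60 degrees apart, 14 mm long, tip radius 12 mm. Unmeshed, the rotor is stopped with its underside 14 mm above the shoulder; it drops in only within about 3 degrees either side of true, every 60. Above the teeth a plain pilot, 8.3 mm radius, 6 mm long, and a cone 8 mm long, 3 mm radius at its tip, centre the rotor.
- drive_catch (a point): Level of three sprung catch balls in the drive's boss, 5.5 mm above the shoulder; they stand 2 mm out of the boss. Once meshed, the rotor's lip meets them when its underside is about 9 mm above the shoulder. Passing them takes about 8 to 12 N downwards, the rotor's weight (3 to 4.5 N) counted in; the weight alone does not do it.
- centrifuge: The centrifuge, a fixed white box. Origin on the bench under the drive's axis; x along the lid's hinge line, y towards the hinge, z up. Housing 200 mm in x, and in y from -165 mm (control panel, 98 mm high) to +115 mm; rim 113 mm high; round bowl 144 mm in diameter about the drive. With the rotor home, its flat top is level with the rim.
- lid (a joint): Angle of the lid in rad: 0 shut, 1.57 upright, up to 1.95 leaning back off the machine; starts at 1.65 to 1.9. A stiff hinge (0.25 N m, about 1.5 N at the tab) holds it at any angle, so it must be pushed all the way down.
- lid_hinge (a point): Middle of the lid's hinge line, 95 mm from the drive's axis on the machine's +y side, 114 mm above the bench. Axes are the housing's: the hinge line is along x. The tab's mid-plane lies 6 mm to the outer-face side of the hinge line (above it when shut).
- lid_tab (a point): Centre of the white finger tab on the lid's free edge: 50 mm along the hinge direction, 24 mm, 10 mm thick; 190 mm from the hinge line. Axes turn with the lid: y points to the hinge, z out of the lid's outer face (up when shut, away from the bowl when open). The lid is a clear dome, rim 166 mm, flat top 136 mm in diameter, 51 mm high, just inboard of the tab.
- strip_rotor: Bystander: a blue plastic disc rotor, 86 mm diameter, 18 mm high, with a blue knob up to 52 mm. Origin under its centre.
- tube_rack: Bystander: green rack of capped tubes, 70 x 180 x 92 mm. Origin under its centre.
- amber_bottle: Bystander: amber glass bottle, 60 mm diameter, 125 mm high. Origin under its centre.
- stain_bottle: Bystander: small violet bottle, 40 mm diameter, 80 mm high. Origin under its centre.
- slide_box: Bystander: wooden slide box, 87 x 172 x 35 mm. Origin under its centre.
- beaker: Bystander: empty glass beaker, 68 mm diameter, 85 mm high. Origin under its centre.
- tip_box: Bystander: yellow pipette-tip box with a clear top, 89 x 124 x 82 mm. Origin under its centre.
Not all that is in view belongs to the job. What is shaped like the part that bears rotor_knob but green or pink is not meant.

How it is judged:
By the outcome, as a careful person would: the job done as asked, in the order asked, and still so for the second after the job is handed in, with the robot touching nothing.
It also fails if it takes over 72 s, if anything falls off the work surface, if the arm or the gripper's body presses on something with over 40 N, if the wrist force passes 120 N, or if a joint passes its speed limit or range.

ROBOT

A 6-joint arm with a two-finger parallel gripper is mounted at the origin on the work surface. World frame = base frame: x ahead of the robot, y to its left, z up, the work surface at z = 0. Lengths are in m, angles in rad, forces in N, time in s.
With the tool pointing down it reaches from about 0.35 to 0.775 m from the base axis. Payload 5.5 kg.
Tool frame: the origin (TCP) lies at the very end of the fingers, on their centre line; the grasp point (between the pads) lies 19 mm behind it; z points along the fingers, y is the direction in which the jaws open and shut (so a half turn about z gives the same grasp; the last joint's range is limited). The gripper opens to 85 mm and grips with 20 to 120 N. Pads are 22 mm wide; open, the fingers measure 114 mm over their backs; the gripper's body (76 mm by 85 mm) begins 54 mm behind the grasp point. The pads swing forward as they close: fully open they stand 13 mm farther back than shut.
Start: joints at [1.19, 0.313, 0.046, 1.304, 0, 1.431], TCP at [0.137, 0.558, 0.231] pointing down, gripper open.
Joint ranges: [-2.76, 2.76], [-0.86, 1.69], [-1.03, 1.26], [-2.2, 2.34], [-1.47, 1.5], [-3.14, 3.14]. Speed limits (rad/s): [2.57, 2.57, 3.14, 3.14, 3.14, 3.14].

INTERFACE

Orientations are given as a unit quaternion [w, x, y, z].
In Python, from workcell import get_state, read_camera, hand_in, find_in, silhouettes gives the robot as it stands. The module is installed in compiled form; this text tells all that it offers.
- The arm moves only by the tool send_rows, never from a script. Its argument "deltas" is a list that holds one entry, the list of rows, each a list of 6 numbers: the shift along the world's x, y, z in cm, then the turn, a rotation vector about the world's x, y, z in degrees. In form: [[[dx, dy, dz, wx, wy, wz], ...]]. A call has 1 to 12 rows; each row is the pose to reach, as a shift and turn from the pose commanded when the call began; what a row does not reach only later rows make up. A row lasts 1/10 s, in which the tool goes at most 50 mm and 8.59 degrees, less where a joint would pass 70% of its speed; a pose out of reach is approached as far as the arm can. A call with a gripper value outside its range is refused whole. "jaw" is the opening, from -1 (shut) to 1 (fully open), so that 0 is half open, set as the call begins (left out, the last holds). The fingers move at their own pace and stop on an object; "force" is the grip in N (left out, the last holds). Time passes only in rows, so rows that repeat a pose let the fingers close. It gives the time, the measured TCP pose, the force and the opening at its end, in the units of the state.
- get_state(): the state, without advancing time (a new reading comes with each control period).
- read_camera(name): name is "scene" or "top" or "wrist"; returns a dict with "img" (480x640x3 uint8, red, green, blue), "z_map" (480x640 float32, m along the optical axis (not along the pixel's ray), 0 where there is no reading), "vfov" (degrees; the focal length in pixels is half the picture's height over the tangent of half this angle, whatever the lens; pixels are square), "cx", "cy" (the principal point, pixels), "R" (3x3) and "t" (3): a world point X has camera coordinates R X + t; the wrist camera has in their place "hand_eye" (4x4, takes a point from camera to tool coordinates, whose origin is the TCP and whose axes are the flange's). Camera axes: x right, y down, z forward; pixel columns grow to the right and rows downward; lengths in m; the calibration is good to about 2 mm. A picture is of the moment at which its call begins: read the wrist's pose just before it.
- hand_in(): hands the job in, once; it reports no verdict.
Trained networks look in a picture, given as the dict that the camera call returned (one of the last four; its "shot" number tells which), for a name from the list of things; names that differ only in an ending like _2 or _b are one class to them, and where a whole thing is asked for, a point or a joint stands for the part that bears it (a point fixed in the world has none). Each returns a list of dicts, best first, with "conf" (0 to 1); they miss things now and then, are a little off and sometimes report something else, mostly with a low value. They report only what shows in the picture. A call takes as long as a camera call. They do not tell look-alikes from the thing itself.
- find_in(picture, thing): "box" ([centre column, centre row, width, height] in pixels, round what is visible of it).
- silhouettes(picture, thing): "mask" (480x640 bool, what is visible of it) and "box" ([centre column, centre row, width, height] in pixels, round what is visible of it).
The state is a dict: "clock": time; "joint_pos": joint angles; "qvel": joint speeds; "tau": joint torques, N m; "tcp_pos": TCP position; "orientation": TCP orientation; "wrist_force": force on the tool from outside, world axes, zero at the start; "ft_torque": the same for the moment, N m; "finger_gap": finger opening in m.
Only numpy, scipy, OpenCV 4.12 (cv2) and the standard library are available. Lean on these libraries where they do the work, as an engineer would, in place of code of your own. Each camera call takes 0.05 s, during which the arm holds its last target.

## Working session

There is one attempt and no reset: what is moved stays moved. The work goes in short steps, Python scripts to look and compute and a tool call to move; the robot and the scene stay as the last step left them, time stands still between calls to the robot, and variables do not carry over. Pictures are saved under pics/ and viewed, and the job is handed in when it is done.

Besides the shell and the picture viewer there is one more tool, called after "Call:" as name(argument=value, ...) on one line, values as JSON. send_rows: Moves the arm, as the interface text tells. Its arguments: {"type":"object","properties":{"deltas":{"type":"array","items":{"type":"array","items":{"type":"array","items":{"type":"number"}}}},"jaw":{"type":"number"},"force":{"type":"number"}},"required":["deltas"]}

```bash
mkdir -p pics
cat > h.py <<'E'
import numpy as np, cv2
from workcell import get_state, read_camera, hand_in, find_in, silhouettes
from scipy.spatial.transform import Rotation as Ro
def save(n,p): cv2.imwrite(f'pics/{n}.png',p['img'][:,:,::-1])
def cam(p,st=None):
    f=240/np.tan(np.radians(p['vfov'])/2)
    if 'R' in p: R,t=np.array(p['R']),np.array(p['t'])
    else:
        w=st['orientation']; Rt=Ro.from_quat([w[1],w[2],w[3],w[0]]).as_matrix()
        T=np.eye(4);T[:3,:3]=Rt;T[:3,3]=st['tcp_pos']; M=np.linalg.inv(T@np.array(p['hand_eye'])); R,t=M[:3,:3],M[:3,3]
    return f,R,t
def cloud(p,st=None):
    f,R,t=cam(p,st); z=p['z_map']; v,u=np.mgrid[:480,:640]
    X=np.stack([(u-p['cx'])/f*z,(v-p['cy'])/f*z,z],-1)
    return (X-t)@R, z>0
def proj(p,X,st=None):
    f,R,t=cam(p,st); c=R@np.array(X)+t; return f*c[0]/c[2]+p['cx'],f*c[1]/c[2]+p['cy']
E
python3 - <<'E'
from h import *
st=get_state();print(st)
for n in['scene','top','wrist']:
    p=read_camera(n);save(n+'0',p);print(n,p['vfov'],p.get('R'),p.get('t'),p.get('hand_eye'))
    C,ok=cloud(p,get_state())
    for th in['rotor_knob','centrifuge','lid_tab','lid','strip_rotor','drive_spline','tube_rack']:
        for d in silhouettes(p,th)[:3]:
            m=d['mask']&ok
            print(n,th,round(d['conf'],2),np.round(d['box']),np.round(np.median(C[m],0),3) if m.any() else None)
E
```

```text
{'clock': 0.0, 'joint_pos': array([ 1.19039851e+00,  3.13998619e-01,  4.49691105e-02,  1.30362430e+00,
       -1.10226053e-05,  1.43119016e+00]), 'qvel': array([-0.00026809,  0.00147338,  0.00124357,  0.00044313,  0.00077649,
        0.00084813]), 'tau': array([ 9.27108067e-05, -4.80627000e+01,  2.98533708e+01,  1.90945499e-02,
       -1.42714712e-04, -6.25769857e-06]), 'tcp_pos': array([0.13693959, 0.55791295, 0.23040587]), 'orientation': array([-2.33437134e-04,  1.20105122e-01,  9.92760745e-01, -8.98942985e-04]), 'wrist_force': array([-0.67123757,  0.32807479, -0.03693118]), 'ft_torque': array([-0.03138176, -0.00537077,  0.02743793]), 'finger_gap': 0.08538792070786724}
scene 47.996912705723176 [[ 0.69388056  0.71969469 -0.02386059]
 [ 0.42855626 -0.43935947 -0.78949527]
 [-0.57867893  0.53758981 -0.61329266]] [-0.32788208 -0.17239383  1.82257708] None
scene rotor_knob 0.63 [228. 297.  35.  36.] [ 0.443 -0.334  0.045]
scene rotor_knob 0.59 [275. 270.  35.  40.] [ 0.449 -0.191  0.045]
scene rotor_knob 0.55 [307. 296.  38.  38.] [ 0.593 -0.196  0.045]
scene centrifuge 0.75 [370. 220. 
[... 763 characters left out ...]
0.] [0.559 0.092 0.113]
top lid_tab 0.91 [220. 222.  36.  70.] [0.568 0.204 0.229]
top lid 0.59 [219. 224.  38.  73.] [0.569 0.204 0.234]
top strip_rotor 0.95 [421. 229.  29.  30.] [ 0.589 -0.324  0.02 ]
top strip_rotor 0.56 [369. 282.  29.  34.] [ 0.429 -0.173  0.048]
top drive_spline 0.94 [271. 230. 147.  91.] [0.559 0.091 0.113]
top tube_rack 0.87 [392. 182.  62.  35.] [ 0.702 -0.235  0.053]
wrist 63.68771019969311 None None [[ 4.00796045e-04 -9.44407444e-01 -3.28777158e-01  8.53388974e-02]
 [ 9.99999896e-01  4.49784868e-04 -7.29496379e-05 -1.29837045e-03]
 [ 2.16773172e-04 -3.28777095e-01  9.44407526e-01 -1.43319413e-01]
 [ 0.00000000e+00  0.00000000e+00  0.00000000e+00  1.00000000e+00]]
```

View images.

View pics/scene0.png

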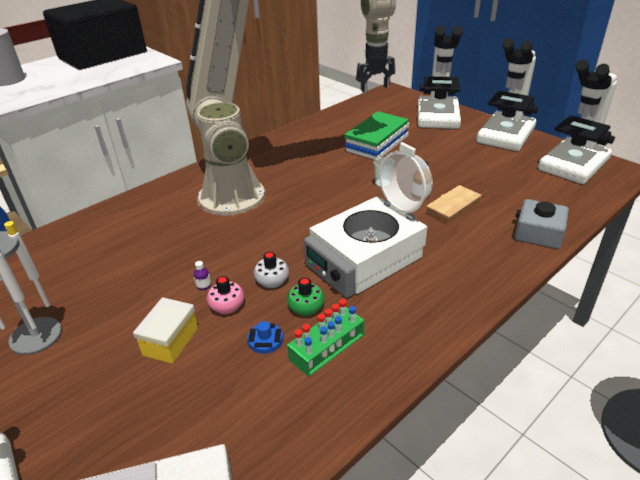

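View pics/top0.png

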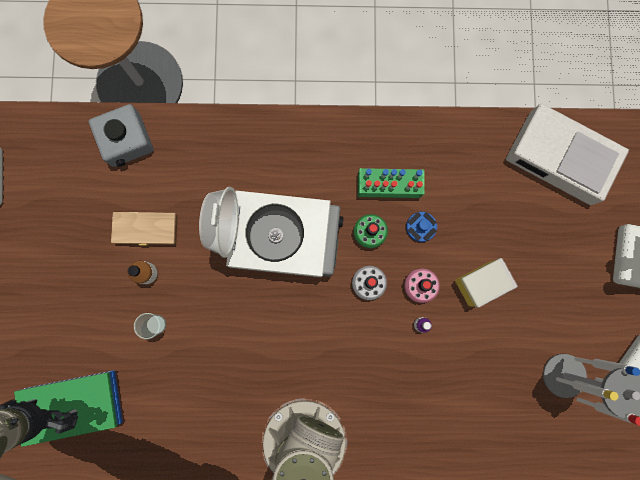

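View pics/wrist0.png

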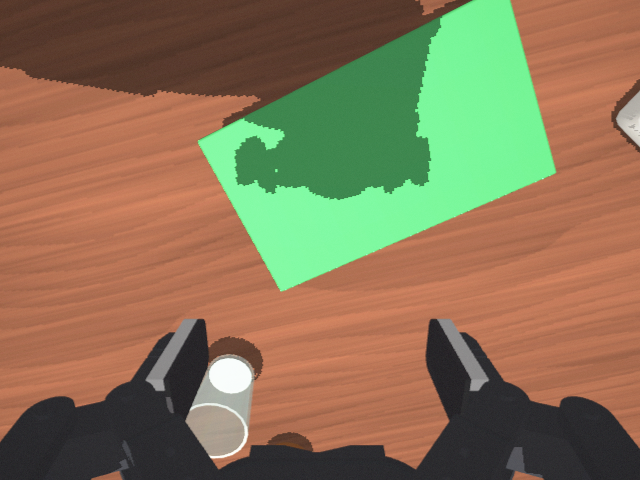

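Run:
```python
from h import *
for n in['top','scene']:
    p=read_camera(n);C,ok=cloud(p); im=p['img'].astype(int)
    red=(im[...,0]>150)&(im[...,1]<80)&(im[...,2]<80)&ok&(C[...,2]>.07)&(C[...,2]<.1)
    k,l,s,c=cv2.connectedComponentsWithStats(red.astype(np.uint8))
    for i in range(1,k):
        if s[i,4]>15: print(n,s[i],np.round(c[i],1),np.round(C[l==i].mean(0),4),np.round(C[l==i].std(0),4))
    m=ok&(abs(C[...,2]-.113)<.005)&(abs(C[...,0]-.55)<.17)&(abs(C[...,1]-.08)<.2)&(im.min(-1)>120)
    k,l,s,c=cv2.connectedComponentsWithStats(m.astype(np.uint8)); i=1+np.argmax(s[1:,4]); m=l==i
    P=C[m][:,:2].astype(np.float32)*1000; print(n,len(P),cv2.minAreaRect(P),C[m][:,2].mean())
    # bowl hole: points in the tight hull deep
    d=silhouettes(p,'lid_tab')
    for q in d[:2]: 
        mm=q['mask']&ok; print(q['box'],q['conf'],C[mm].min(0),C[mm].max(0))
    b=p['img'][140:300,190:430] if n=='top' else p['img'][130:320,220:450]
    cv2.imwrite(f'pics/{n}1.png',cv2.resize(b,None,fx=3.3,fy=3.1)[:,:,::-1])
```

```text
top [366 181   5   5  19] [368.5 183.1] [ 0.6958 -0.1697  0.0922] [0.0037 0.0032 0.0024]
top [374 181   6   5  21] [376.8 183. ] [ 0.6962 -0.1919  0.0925] [0.0035 0.0037 0.0031]
top [383 181   5   5  20] [385.2 183.2] [ 0.6956 -0.2149  0.0926] [0.0037 0.0036 0.0026]
top [391 181   6   5  21] [393.9 183.3] [ 0.6958 -0.2383  0.0923] [0.0035 0.0038 0.0018]
top [408 182   6   5  19] [410.7 183.7] [ 0.6949 -0.2839  0.0925] [0.0033 0.0038 0.0023]
top [417 182   5   5  20] [419.2 183.9] [ 0.6946 -0.3068  0.0926] [0.0033 0.0037 0.0025]
top [370 224   7   8  41] [373.  227.7] [ 0.5747 -0.1812  0.0885] [0.0051 0.0052 0.0026]
top [368 278   8   8  47] [371.7 281.6] [ 0.4308 -0.1768  0.0881] [0.005  0.0053 0.0024]
top [423 281   8   8  49] [426.6 284.5] [ 0.4239 -0.3225  0.0884] [0.0051 0.0053 0.003 ]
top 3939 ((556.8843383789062, 71.03749084472656), (250.0653839111328, 201.28656005859375), 84.3009262084961) 0.11349616482158638
[218.2, 222.2, 37.6, 70.3] 0.77 [ 0.48355446  0.17366751 -0.00834263] [0.65631446 0.30447711 0.32114195]
[420.3, 228.4, 30.8, 28.4] 0.16 [ 0.54848876 -0.3694443  -0.00208
[... 396 characters left out ...]
44 0.0027]
scene [333 305   7   7  34] [335.7 307.6] [ 0.7011 -0.196   0.0896] [0.0041 0.0042 0.0028]
scene [326 310   6   7  35] [328.6 312.7] [ 0.7012 -0.219   0.0892] [0.0042 0.0043 0.0029]
scene [318 315   7   7  38] [321.1 317.6] [ 0.7004 -0.2421  0.0894] [0.0043 0.004  0.0029]
scene [303 325   7   8  38] [306.  327.7] [ 0.6996 -0.2878  0.0896] [0.0043 0.004  0.0025]
scene [295 330   7   8  40] [298.2 333.2] [ 0.6998 -0.3111  0.0899] [0.0041 0.0041 0.0031]
scene 2522 ((560.0115966796875, 67.7281723022461), (257.2696838378906, 206.44004821777344), 83.9171371459961) 0.11151327253372507
[406.8, 180.1, 53.4, 72.3] 0.74 [ 0.17983527  0.16845017 -0.00767094] [0.65800035 0.66481631 0.315068  ]
```

View pics/top1.png

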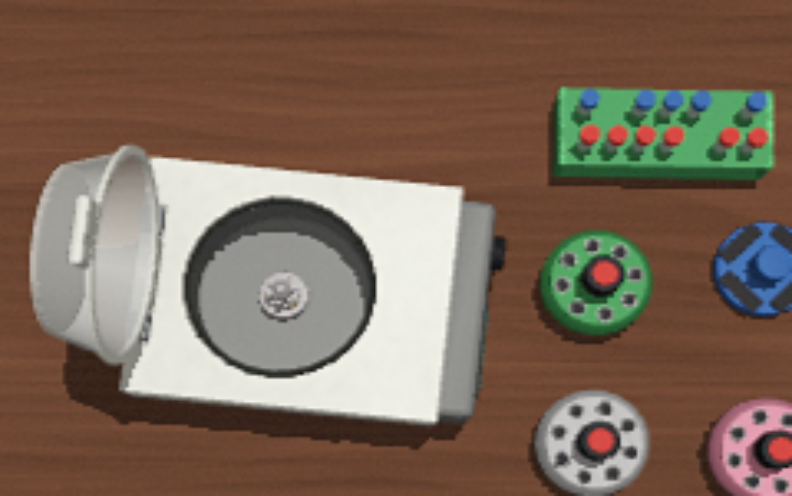

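View pics/scene1.png

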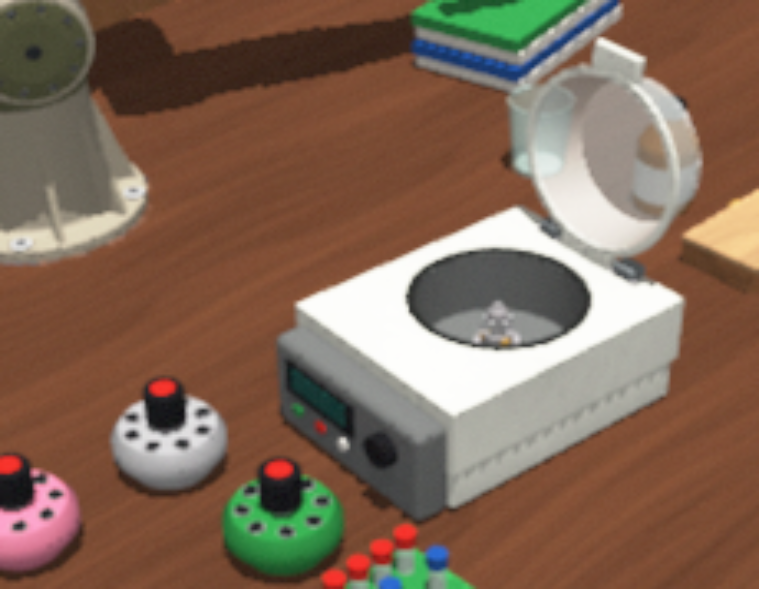

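Call:
send_rows(deltas=[[[2.4,-3.8,3,0,0,0],[4.8,-7.7,6,0,0,0],[7.2,-11.6,9,0,0,0],[9.6,-15.4,12,0,0,0],[12,-19.2,14,0,0,0],[14.4,-23,16,0,0,0],[17,-27,17,0,0,0],[20,-31,17,0,0,0],[23.5,-34,16,0,0,0],[27,-37,15,0,0,0],[31,-40,14,0,0,0],[34.5,-43,12,0,0,0]]], jaw=1, force=40)

```text
clock: 2.6
tcp_pos: [0.4781, 0.1318, 0.3552]
orientation: [0.002, 0.12, 0.993, 0.0]
wrist_force: [0.9, 1.6, 0.6]
finger_gap: 0.0854
```

Call:
send_rows(deltas=[[[2.5,-2,-2,0,0,0],[5,-4,-3.5,0,0,0],[6.5,-5,-4,0,0,0],[6.5,-5,-4,0,0,0],[6.5,-5,-4,0,0,0]]])

```text
clock: 3.1
tcp_pos: [0.5408, 0.0839, 0.315]
orientation: [-0.0, 0.12, 0.993, 0.0]
wrist_force: [-0.1, -0.5, 0.2]
finger_gap: 0.0859
```

Run:
```python
from h import *
st=get_state();print(st['clock'],st['tcp_pos'],st['orientation'],st['wrist_force'],st['qvel'].max(),st['joint_pos'])
p=read_camera('wrist');save('w1',p);np.save('w1.npy',{'p':p,'st':st},allow_pickle=True)
```

```text
3.1 [0.54082126 0.08391762 0.31495393] [-1.69752161e-04  1.20120270e-01  9.92759308e-01  2.18436701e-04] [-0.10260159 -0.50820365  0.17123636] 0.017568623700977753 [6.97563843e-03 2.50945276e-01 1.64880740e-01 1.48501304e+00
 4.76464993e-04 2.47797638e-01]
```

View pics/w1.png

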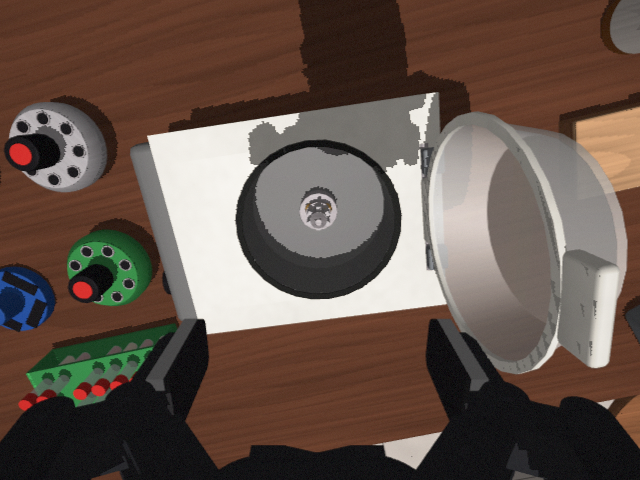

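```bash
cat > fit.py <<'E'
from h import *
from scipy.optimize import least_squares
d=np.load('w1.npy',allow_pickle=True).item();p,st=d['p'],d['st']
C,ok=cloud(p,st);Z=C[...,2]
rim=ok&(abs(Z-.113)<.006)&(abs(C[...,0]-.56)<.15)&(abs(C[...,1]-.04)<.15)
print('rimz',np.median(Z[rim]))
P=C[rim][:,:2].astype(np.float32)*1000
k,l,s,c=cv2.connectedComponentsWithStats(rim.astype(np.uint8));i=1+np.argmax(s[1:,4]);m=(l==i)
print(cv2.minAreaRect(C[m][:,:2].astype(np.float32)*1000))
# hole edge: boundary pixels of m within radius
u8=m.astype(np.uint8);cs,_=cv2.findContours(u8,cv2.RETR_CCOMP,cv2.CHAIN_APPROX_NONE)
cs=sorted(cs,key=len)[-3:]
for q in cs:
    q=q[:,0];X=C[q[:,1],q[:,0]];
    f=lambda a:np.hypot(X[:,0]-a[0],X[:,1]-a[1])-a[2]
    r=least_squares(f,[.56,.09,.07],loss='soft_l1',f_scale=.001);print(len(q),r.x,np.std(r.fun))
# drive
B=ok&(np.hypot(C[...,0]-.56,C[...,1]-.09)<.035)
for lo,hi in[(.07,.08),(.08,.095),(.095,.1),(.1,.12)]:
    mm=B&(Z>lo)&(Z<hi)
    if mm.any():print(lo,mm.sum(),C[mm].mean(0),C[mm].min(0),C[mm].max(0))
cv2.imwrite('pics/drv.png',cv2.resize(p['img'][180:245,285:355],(700,650),interpolation=cv2.INTER_CUBIC)[:,:,::-1])
im=p['img'].astype(int);red=(im[...,0]>150)&(im[...,1]<80)&(im[...,2]<80)
red[:,60:]=0;red[:110]=0;red[200:]=0
print('knob',C[red&ok].mean(0),C[red&ok].std(0))
t=silhouettes
E
python3 fit.py
```

```text
rimz 0.11381399231848006
((557.06689453125, 68.70391845703125), (250.32794189453125, 200.890869140625), 84.33260345458984)
6 [0.48211223 0.1024859  0.00104992] 0.00011820650646440126
428 [0.55751168 0.07943385 0.07090675] 0.0002721002357076201
939 [0.55604194 0.0619908  0.1225136 ] 0.01628407633124086
0.07 185 [0.5507869  0.08068459 0.07670983] [0.5445612  0.06658482 0.07013241] [0.56455592 0.09386173 0.07986072]
0.08 187 [0.55394887 0.08049537 0.08997137] [0.54536924 0.06704077 0.08001236] [0.56883693 0.09140511 0.094934  ]
0.095 62 [0.55509535 0.08047202 0.09864518] [0.54923293 0.07134738 0.09529359] [0.56610494 0.08764593 0.09998783]
0.1 172 [0.55662213 0.07959668 0.10364583] [0.54977149 0.07242051 0.1000087 ] [0.56479048 0.08691861 0.10829817]
knob [ 0.43146872 -0.17763351  0.0882298 ] [0.00491436 0.00498312 0.00072226]
```

View pics/drv.png

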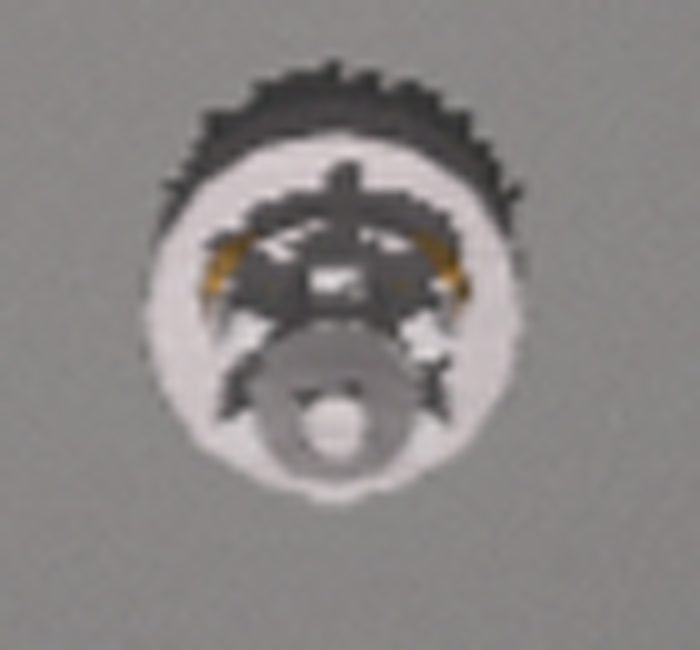

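Call:
send_rows(deltas=[[[-2,-4.3,-1,0,0,0],[-4,-8.7,-3,0,0,0],[-6,-13,-6,0,0,0],[-8,-17.4,-9,0,0,0],[-10,-21.8,-12,0,0,0],[-11,-26.1,-15,0,0,0],[-11,-26.1,-15.5,0,0,0],[-11,-26.1,-15.5,0,0,0],[-11,-26.1,-15.5,0,0,0]]])

```text
clock: 4.05
tcp_pos: [0.4312, -0.1767, 0.1605]
orientation: [0.001, 0.12, 0.993, 0.0]
wrist_force: [0.3, -0.7, 0.9]
finger_gap: 0.0851
```

Run:
```python
from h import *
st=get_state();print(st['clock'],st['tcp_pos'],st['orientation'],st['joint_pos'])
p=read_camera('wrist');save('w2',p)
C,ok=cloud(p,st);im=p['img'].astype(int)
red=ok&(im[...,0]>130)&(im[...,1]<80)&(im[...,2]<80)&(abs(C[...,2]-.087)<.008)&(np.hypot(C[...,0]-.431,C[...,1]+.177)<.03)
q=C[red];print(red.sum(),q.mean(0),q.min(0),q.max(0),cv2.minEnclosingCircle(q[:,:2].astype(np.float32)*1000))
B=ok&(np.hypot(C[...,0]-.431,C[...,1]+.177)<.07)
m=B&(abs(C[...,2]-.047)<.004);q=C[m];print('top',np.median(q[:,2]),cv2.minEnclosingCircle(q[:,:2].astype(np.float32)*1000))
```

```text
4.05 [ 0.43120433 -0.17670918  0.16054733] [5.10579970e-04 1.20002159e-01 9.92773491e-01 1.31889924e-04] [-5.61896152e-01  1.39079972e-01 -3.55524526e-01  1.07538137e+00
  6.74908442e-04 -3.21311730e-01]
630 [ 0.4329099  -0.17858464  0.08825816] [ 0.42330281 -0.18742598  0.08628745] [ 0.44141438 -0.16741997  0.09003905] ((431.497314453125, -177.58963012695312), 10.1852445602417)
top 0.04786859577953467 ((430.5654296875, -177.6007080078125), 43.62008285522461)
```

View pics/w2.png

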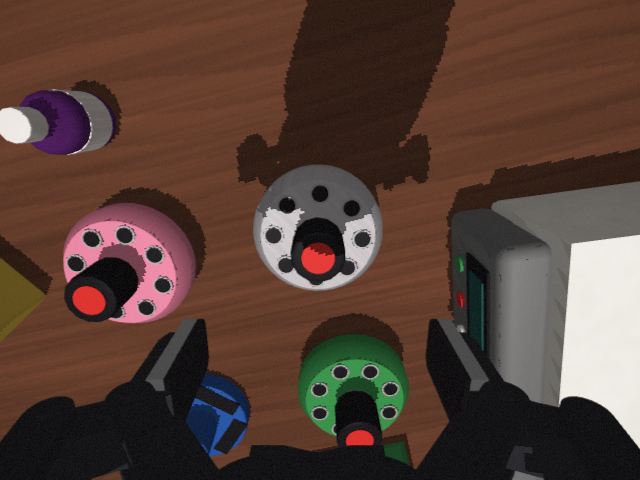

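Call:
send_rows(deltas=[[[0,-0.1,-4,0,0,0],[0,-0.1,-8,0,0,0],[0,-0.1,-10,0,0,0],[0,-0.1,-10.6,0,0,0],[0,-0.1,-10.6,0,0,0]]])

```text
clock: 4.6
tcp_pos: [0.4318, -0.1776, 0.0541]
orientation: [0.0, 0.119, 0.993, 0.0]
wrist_force: [1.2, 0.2, -0.2]
finger_gap: 0.0855
```

Call:
send_rows(deltas=[[[0,0,0,0,0,0],[0,0,0,0,0,0],[0,0,0,0,0,0],[0,0,0,0,0,0],[0,0,0,0,0,0],[0,0,0,0,0,0]]], jaw=-1, force=60)

```text
clock: 5.2
tcp_pos: [0.432, -0.1784, 0.0545]
orientation: [0.001, 0.12, 0.993, 0.0]
wrist_force: [0.6, 2.7, 6.3]
finger_gap: 0.0328
```

Call:
send_rows(deltas=[[[0,0,0,0,0,0],[0,0,1,0,0,0],[0,0,4,0,0,0],[0,0,7,0,0,0],[0,0,10,0,0,0],[0,0,12.5,0,0,0],[0,0,14,0,0,0],[0,0,14,0,0,0],[0,0,14,0,0,0]]])

```text
clock: 6.1
tcp_pos: [0.4306, -0.1784, 0.193]
orientation: [-0.0, 0.12, 0.993, 0.0]
wrist_force: [-0.4, 0.4, -4.2]
finger_gap: 0.033
```

Run:
```python
from h import *
st=get_state();print(st['clock'],st['tcp_pos'],st['orientation'],st['wrist_force'],st['ft_torque'],st['finger_gap'])
p=read_camera('wrist');save('w3',p);p=read_camera('scene');save('s3',p)
cv2.imwrite('pics/s3c.png',cv2.resize(p['img'][100:340,180:460],(700,600))[:,:,::-1])
```

```text
6.1 [ 0.43062189 -0.17837992  0.19300604] [-3.77253553e-04  1.20243368e-01  9.92744368e-01  9.70376383e-05] [-0.41170416  0.38111257 -4.23506765] [ 0.00306095  0.03963184 -0.0052138 ] 0.03299320419388069
```

View pics/w3.png

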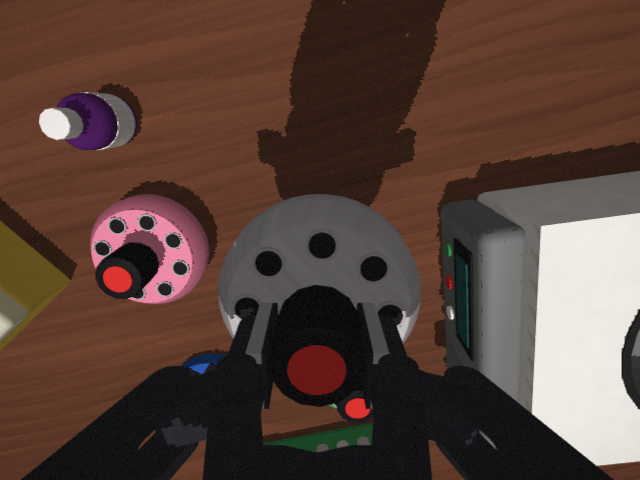

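View pics/s3c.png

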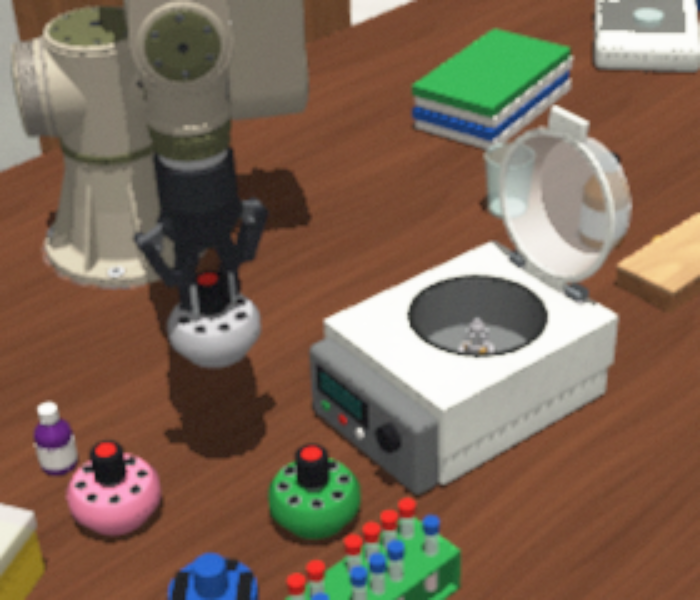

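```bash
cat > held.py <<'E'
from h import *
st=get_state();p=read_camera('wrist')
C,ok=cloud(p,st);t=st['tcp_pos'];X=C-t
im=p['img'].astype(int)
m=ok&(np.hypot(X[...,0],X[...,1])<.05)&(X[...,2]<.002)&(X[...,2]>-.02)
m[300:]=0
q=X[m];zm=np.median(q[:,2]);
for _ in range(3):
    A=np.c_[q[:,:2],np.ones(len(q))];s=np.linalg.lstsq(A,q[:,2],rcond=None)[0];r=q[:,2]-A@s;q=q[abs(r)<.0025]
print('flat top n',len(q),'slopes deg',np.degrees(s[:2]),'z rel tcp',s[2],'xmin/max',q.min(0),q.max(0))
red=ok&(im[...,0]>70)&(im[...,1]<50)&(im[...,2]<50)&(abs(X[...,2]-.033)<.012)&(np.hypot(X[...,0],X[...,1])<.02)
q=X[red];print('red',len(q),q.mean(0),cv2.minEnclosingCircle(q[:,:2].astype(np.float32)*1000))
E
python3 held.py
```

```text
flat top n 8559 slopes deg [ 6.01347655 -0.27013814] z rel tcp -0.0046364586496546656 xmin/max [-0.04523441 -0.0387919  -0.01180812] [ 0.00248585  0.04146336 -0.00403743]
red 2312 [-0.00162482 -0.00111379  0.03419924] ((3.1678576469421387, 0.8832609057426453), 15.381635665893555)
```

```bash
cat >> held.py <<'E'
for rr in (.025,.03,.034,.038):
    m=ok&(np.hypot(X[...,0],X[...,1])<rr)&(np.hypot(X[...,0],X[...,1])>.012)&(X[...,2]<.005)&(X[...,2]>-.02)&(im.min(-1)>40); m[320:]=0
    q=X[m]; s=np.zeros(3)
    for _ in range(3):
        A=np.c_[q[:,:2],np.ones(len(q))];s=np.linalg.lstsq(A,q[:,2],rcond=None)[0];r=q[:,2]-A@s;q=q[abs(r)<.0015]
    print(rr,len(q),np.degrees(s[:2]),s[2])
E
python3 held.py
```

```text
flat top n 8579 slopes deg [ 5.95412211 -0.26797227] z rel tcp -0.004623277448075425 xmin/max [-0.0454448  -0.0383185  -0.01175355] [ 0.00247737  0.04095798 -0.00383152]
red 2319 [-0.00162243 -0.00112969  0.034193  ] ((3.9501662254333496, -0.252532035112381), 15.857344627380371)
0.025 2727 [0.27566288 1.07431921] -0.006246156793997518
0.03 4192 [-0.18271222  1.26619554] -0.006326094349843862
0.034 5321 [-0.11249329  1.23363985] -0.006300383502946036
0.038 7198 [0.11296802 1.16487432] -0.006211295315630987
```

Call:
send_rows(deltas=[[[1,2,0.5,0,0,0],[3,6,1,0,0,0],[5,10.2,1,0,0,0],[7,14.4,1,0,0,0],[9,18.6,1,0,0,0],[11,22.5,0.5,0,0,0],[12.3,25,0,0,0,0],[12.7,25.8,0,0,0,0],[12.7,25.8,0,0,0,0],[12.7,25.8,0,0,0,0]]])

```text
clock: 7.3
tcp_pos: [0.5574, 0.0788, 0.1929]
orientation: [-0.001, 0.12, 0.993, -0.0]
wrist_force: [-0.3, -0.0, -5.1]
finger_gap: 0.0329
```

```bash
python3 held.py
python3 - <<'E'
from h import *
st=get_state();print(st['clock'],st['tcp_pos'],st['orientation'],st['wrist_force'],st['joint_pos'])
p=read_camera('scene');save('s4',p)
cv2.imwrite('pics/s4c.png',cv2.resize(p['img'][100:300,270:470],(600,600))[:,:,::-1])
E
```

```text
flat top n 8597 slopes deg [ 5.94630278 -0.31204609] z rel tcp -0.004690186225611347 xmin/max [-0.04561852 -0.03862392 -0.01182687] [ 0.00254029  0.04076659 -0.00365265]
red 2296 [-0.00168877 -0.00110791  0.03413082] ((2.8799707889556885, 1.4749722480773926), 15.422154426574707)
0.025 2727 [0.02107515 1.12596876] -0.006395291940389648
0.03 4204 [-0.15400747  1.27178267] -0.006404984477746992
0.034 5332 [-0.03537184  1.2382999 ] -0.006356510473274579
0.038 7198 [0.1125631  1.12839584] -0.006283466078294186
7.35 [0.55746782 0.07844566 0.19319655] [-5.38312933e-04  1.20685654e-01  9.92690586e-01 -2.89823018e-04] [-1.19828911 -0.40663098 -3.88169145] [-2.54722923e-03  3.04267664e-01 -6.01206192e-02  1.20754562e+00
 -4.48374992e-04  2.39414183e-01]
```

View pics/s4c.png

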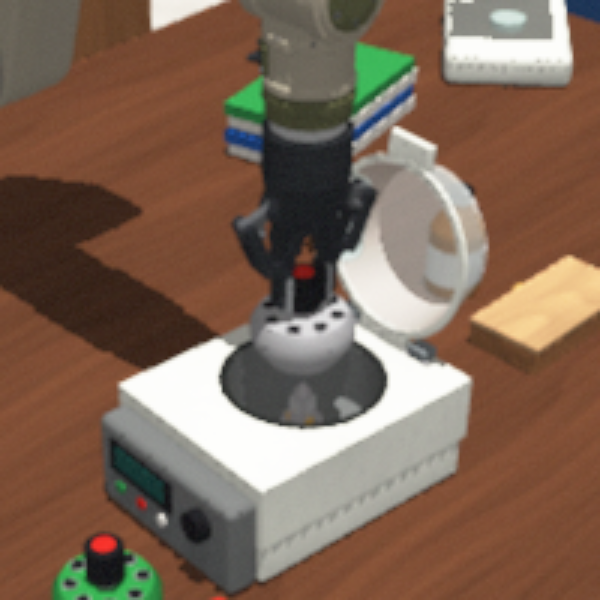

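Call:
send_rows(deltas=[[[0,0.06,-1.5,0,0,0],[0,0.06,-3,0,0,0],[0,0.06,-4,0,0,0],[0,0.06,-4.5,0,0,0],[0,0.06,-5,0,0,0],[0,0.06,-5,0,0,0]]])

```text
clock: 8.0
tcp_pos: [0.5579, 0.0798, 0.1432]
orientation: [-0.0, 0.12, 0.993, 0.0]
wrist_force: [0.7, 0.6, -4.7]
finger_gap: 0.0326
```

Call:
send_rows(deltas=[[[0,0,-0.2,0,0,0],[0,0,-0.4,0,0,0],[0,0,-0.4,0,0,0]]])

```text
clock: 8.3
tcp_pos: [0.5581, 0.0802, 0.1394]
orientation: [0.0, 0.12, 0.993, 0.0]
wrist_force: [0.3, 0.4, -4.6]
finger_gap: 0.0326
```

Measured force still just the weight (-4.2). Continue gently.

Call:
send_rows(deltas=[[[0,0,-0.15,0,0,0],[0,0,-0.3,0,0,0],[0,0,-0.4,0,0,0],[0,0,-0.4,0,0,0]]])

```text
clock: 8.7
tcp_pos: [0.5581, 0.0801, 0.1353]
orientation: [-0.0, 0.12, 0.993, 0.0]
wrist_force: [-0.1, 0.2, -4.7]
finger_gap: 0.0325
```

Call:
send_rows(deltas=[[[0,0,-0.1,0,0,0],[0,0,-0.2,0,0,0],[0,0,-0.2,0,0,0]]])

```text
clock: 9.0
tcp_pos: [0.5583, 0.0802, 0.134]
orientation: [0.0, 0.12, 0.993, 0.0]
wrist_force: [-0.5, 1.5, -0.8]
finger_gap: 0.0328
```

Call:
send_rows(deltas=[[[0,0,-0.05,0,0,4],[0,0,-0.08,0,0,8],[0,0,-0.1,0,0,12],[0,0,-0.1,0,0,16],[0,0,-0.1,0,0,20],[0,0,-0.1,0,0,24]]])

```text
clock: 9.6
tcp_pos: [0.5589, 0.08, 0.134]
orientation: [0.001, -0.09, 0.996, -0.0]
wrist_force: [-0.9, -0.3, 3.9]
finger_gap: 0.0326
```

Run:
```python
from h import *
st=get_state();print(st['clock'],st['tcp_pos'],st['wrist_force'],st['ft_torque'],st['joint_pos'])
```

```text
9.6 [0.55893011 0.08000658 0.13399997] [-0.86503016 -0.25267518  3.9242681 ] [-0.19959414  0.37375172 -0.02056543] [ 1.59884865e-04  3.37844329e-01 -1.62570681e-01  1.06784133e+00
 -2.75780116e-04 -1.80688867e-01]
```

Call:
send_rows(deltas=[[[0,0,0,0,0,4],[0,0,0,0,0,8],[0,0,0,0,0,12],[0,0,0,0,0,16],[0,0,0,0,0,20]]])

```text
clock: 10.1
tcp_pos: [0.5587, 0.0801, 0.1333]
orientation: [0.001, -0.262, 0.965, -0.0]
wrist_force: [-0.2, 0.2, -4.0]
finger_gap: 0.0326
```

Run:
```python
from h import *
st=get_state();print(st['clock'],st['tcp_pos'],st['wrist_force'],st['ft_torque'],st['joint_pos'])
```

```text
10.1 [0.55872441 0.08005434 0.13330763] [-0.1979824   0.19060039 -4.04714163] [-0.03205183 -0.14600451 -0.00398982] [ 1.52274348e-04  3.38608091e-01 -1.63258635e-01  1.06721820e+00
 -1.02391658e-04 -5.29773968e-01]
```

Call:
send_rows(deltas=[[[0,0,-0.1,0,0,0],[0,0,-0.2,0,0,0],[0,0,-0.3,0,0,0],[0,0,-0.3,0,0,0]]])

```text
clock: 10.5
tcp_pos: [0.5588, 0.08, 0.1295]
orientation: [0.001, -0.26, 0.966, -0.0]
wrist_force: [3.2, -1.1, -4.1]
finger_gap: 0.0327
```

Call:
send_rows(deltas=[[[0,0,-0.1,0,0,0],[0,0,-0.15,0,0,0],[0,0,-0.2,0,0,0],[0,0,-0.2,0,0,0]]])

```text
clock: 10.9
tcp_pos: [0.5588, 0.08, 0.128]
orientation: [0.001, -0.26, 0.965, -0.0]
wrist_force: [3.9, -1.3, 0.9]
finger_gap: 0.0329
```

Call:
send_rows(deltas=[[[0,0,-0.1,0,0,0],[0,0,-0.15,0,0,0],[0,0,-0.15,0,0,0]]])

```text
clock: 11.2
tcp_pos: [0.5589, 0.08, 0.1268]
orientation: [0.001, -0.26, 0.965, -0.0]
wrist_force: [2.6, -1.8, 4.5]
finger_gap: 0.0322
```

Call:
send_rows(deltas=[[[0,0,-0.1,0,0,0],[0,0,-0.15,0,0,0],[0,0,-0.2,0,0,0],[0,0,-0.2,0,0,0]]])

```text
clock: 11.6
tcp_pos: [0.5588, 0.0801, 0.1246]
orientation: [0.001, -0.261, 0.965, -0.0]
wrist_force: [3.8, -1.1, 4.3]
finger_gap: 0.0326
```

Call:
send_rows(deltas=[[[0,0,-0.1,0,0,0],[0,0,-0.15,0,0,0],[0,0,-0.15,0,0,0]]])

```text
clock: 11.9
tcp_pos: [0.5586, 0.08, 0.1221]
orientation: [0.0, -0.261, 0.965, -0.0]
wrist_force: [6.4, -1.6, -0.6]
finger_gap: 0.0327
```

Call:
send_rows(deltas=[[[0.04,0,-0.1,0,0,0],[0.07,-0.02,-0.2,0,0,0],[0.07,-0.02,-0.2,0,0,0]]])

```text
clock: 12.2
tcp_pos: [0.5589, 0.0801, 0.1203]
orientation: [0.0, -0.261, 0.965, 0.0]
wrist_force: [4.1, -0.1, 2.1]
finger_gap: 0.0329
```

Call:
send_rows(deltas=[[[0,0,-0.05,0,0,0],[0,0,-0.1,0,0,0],[0,0,-0.1,0,0,0]]])

```text
clock: 12.5
tcp_pos: [0.559, 0.0802, 0.1202]
orientation: [0.0, -0.261, 0.965, 0.0]
wrist_force: [3.8, 0.8, 7.0]
finger_gap: 0.0328
```

Call:
send_rows(deltas=[[[0,0,0.1,0,0,0],[0,0,0.1,0,0,0]]])

```text
clock: 12.7
tcp_pos: [0.5589, 0.0801, 0.1203]
orientation: [0.0, -0.261, 0.965, 0.0]
wrist_force: [3.6, -0.8, 2.4]
finger_gap: 0.0325
```

Call:
send_rows(deltas=[[[0,0,0,0,0,0],[0,0,0,0,0,0],[0,0,0,0,0,0],[0,0,0,0,0,0],[0,0,0,0,0,0],[0,0,0,0,0,0]]], jaw=1)

```text
clock: 13.3
tcp_pos: [0.5586, 0.0799, 0.1204]
orientation: [-0.0, -0.261, 0.965, 0.0]
wrist_force: [0.2, -0.2, 0.8]
finger_gap: 0.0854
```

Call:
send_rows(deltas=[[[0,0,1,0,0,0],[0,0,4,0,0,0],[0,0,8,0,0,0],[0,0,12,0,0,0],[0,0,15,0,0,0],[0,0,18,0,0,0],[0,0,18,0,0,0],[0,0,18,0,0,0]]])

```text
clock: 14.1
tcp_pos: [0.5593, 0.08, 0.3017]
orientation: [0.001, -0.261, 0.965, -0.0]
wrist_force: [-0.5, -0.4, -1.1]
finger_gap: 0.0852
```

Run:
```python
from h import *
st=get_state();print(st['clock'],st['tcp_pos'],st['orientation'],st['wrist_force'],st['joint_pos'])
p=read_camera('wrist');save('w5',p)
C,ok=cloud(p,st);Z=C[...,2];im=p['img'].astype(int)
r=np.hypot(C[...,0]-.558,C[...,1]-.0797)
q=C[ok&(r<.035)&(r>.02)&(abs(Z-.113)<.012)];A=np.c_[q[:,:2]-[.558,.0797],np.ones(len(q))];s=np.linalg.lstsq(A,q[:,2],rcond=None)[0]
print('rotor top',np.median(q[:,2]),'slopes',np.degrees(s[:2]),'rim',np.median(Z[ok&(r>.077)&(r<.095)&(abs(Z-.113)<.012)]))
red=ok&(im[...,0]>130)&(im[...,1]<80)&(im[...,2]<80)&(r<.03);print('red',C[red].mean(0))
p=read_camera('top');C,ok=cloud(p);Z=C[...,2]
r=np.hypot(C[...,0]-.558,C[...,1]-.0797)
print('top',np.median(Z[ok&(r<.035)&(r>.02)]),np.median(Z[ok&(r>.077)&(r<.09)]))
# lid
save('t5',p)
p=read_camera('scene');save('s5',p)
```

```text
14.1 [0.55927386 0.07996355 0.30171128] [ 1.20230953e-03 -2.60558222e-01  9.65457353e-01 -2.57192233e-04] [-0.53211969 -0.35436494 -1.077452  ] [-1.35098595e-04  2.83596575e-01  1.76287209e-01  1.46103139e+00
  1.30258750e-04 -5.27336050e-01]
rotor top 0.11414371857099673 slopes [0.16657796 0.05633659] rim 0.11371604917528458
red [0.55885735 0.08038317 0.15416569]
top 0.7800599187587569 0.7723796524778989
```

View pics/w5.png

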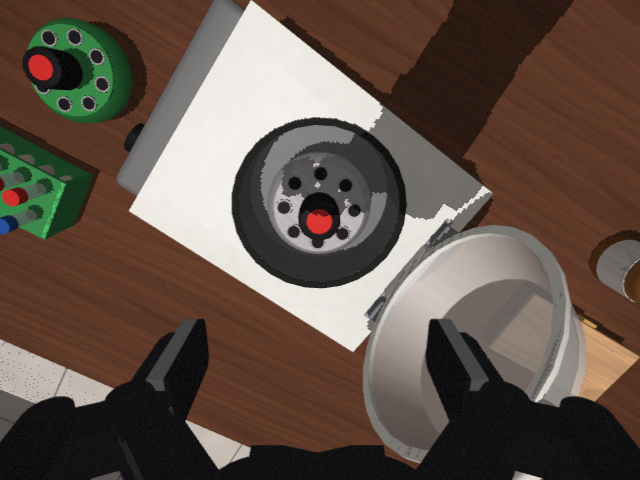

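Run:
```python
from h import *
d=np.load('w1.npy',allow_pickle=True).item();p,st=d['p'],d['st']
C,ok=cloud(p,st)
a=np.radians(84.32);ey=np.array([np.cos(a),np.sin(a)]);ex=np.array([np.sin(a),-np.cos(a)])
D=np.array([.5578,.0795]);H=D+.095*ey;print('hinge',H,'ex',ex,'ey',ey)
def mf(X): return np.stack([(X[...,:2]-H)@ex,(X[...,:2]-H)@ey,X[...,2]-.114],-1)
for (u,v) in[(575,262),(595,262),(608,270),(575,300),(590,310),(605,320),(570,350),(590,355),(600,360)]:
    if ok[v,u]:
        m=mf(C[v,u]);print(u,v,np.round(m,4),'ang',np.degrees(np.arctan2(m[2],m[1])),np.hypot(m[1],m[2]))
for n in['top','scene']:
    p=read_camera(n);C,ok=cloud(p);M=mf(C)
    m=ok&(abs(M[...,0])<.04)&(np.hypot(M[...,1],M[...,2])>.182)&(np.hypot(M[...,1],M[...,2])<.21)&(M[...,2]>.15)&(M[...,1]>-.02)
    q=M[m];print(n,len(q));
    if len(q):print(q.min(0),q.mean(0),q.max(0),np.percentile(np.arctan2(q[:,2],q[:,1]),[5,50,95]))
```

```text
hinge [0.56720238 0.17403357] ex [ 0.99509018 -0.0989724 ] ey [0.0989724  0.99509018]
575 262 [-0.0226  0.0214  0.1873] ang 83.47128855214406 0.1885293797161747
595 262 [-0.0249  0.0252  0.1941] ang 82.5903413167943 0.19578143517103852
608 270 [-0.0235  0.0267  0.2   ] ang 82.40496475970545 0.20173130213405252
575 300 [-0.0052  0.0212  0.1898] ang 83.6264322426213 0.1909789194618918
590 310 [-0.0042  0.0228  0.1976] ang 83.43041133996428 0.19888430551589642
605 320 [-0.0006  0.0272  0.2008] ang 82.28334567560435 0.2025939314541622
570 350 [0.0216 0.0212 0.1893] ang 83.61113466475645 0.1905035256347151
590 355 [0.0175 0.0234 0.1994] ang 83.30207213123619 0.20081961974766388
600 360 [0.0193 0.0267 0.2012] ang 82.4414701401918 0.2029997366663889
top 0
scene 120
[-0.02258454  0.01601043  0.18092309] [0.00562648 0.02244839 0.19143348] [0.03036583 0.03261249 0.20227195] [1.42785147 1.45571651 1.47817959]
```

View pics/s5.png

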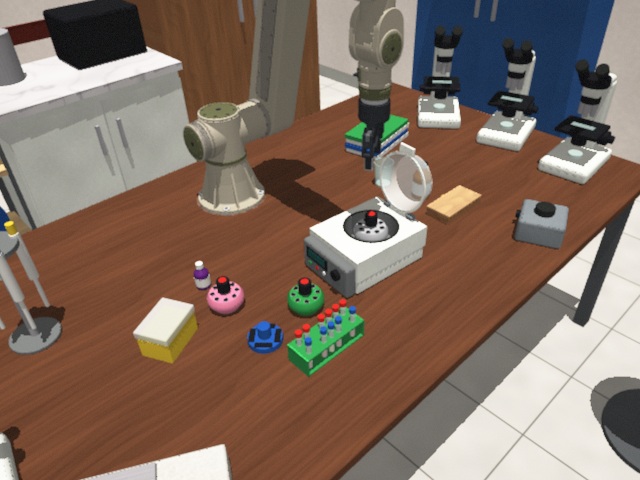

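Call:
send_rows(deltas=[[[0,0,3,0,0,-6],[0,0,6,0,0,-12],[0,0,8,0,0,-18],[0.3,3,8.5,0,0,-24],[0.7,7,8.5,0,0,-30],[1,11,8.5,0,0,-36],[1.3,15,8.5,0,0,-36],[1.5,17,8.5,0,0,-36],[1.5,17,8.5,0,0,-36],[1.5,17,8.5,0,0,-36]]], jaw=-1)

```text
clock: 15.35
tcp_pos: [0.5736, 0.2501, 0.3844]
orientation: [-0.001, 0.05, 0.999, -0.0]
wrist_force: [0.2, 1.1, -0.5]
finger_gap: 0.0003
```

Run:
```python
from h import *
st=get_state();print(st['clock'],st['tcp_pos'],st['orientation'],st['wrist_force'],st['joint_pos'],st['finger_gap'])
p=read_camera('scene');cv2.imwrite('pics/s6.png',cv2.resize(p['img'][60:300,280:520],(600,600))[:,:,::-1])
p=read_camera('top');cv2.imwrite('pics/t6.png',cv2.resize(p['img'][130:330,170:370],(600,600))[:,:,::-1])
H=np.array([.5672,.1740]);ey=np.array([.099,.9951])
prev=None
for th in np.r_[1.676,np.arange(1.6,-.01,-.1)]:
    al=.190+.005*(1-th/1.676); s,c=np.sin(th),np.cos(th)
    y=-al*c+.026*s-.003*s; z=al*s+.011*c-.003*c
    W=np.r_[H+y*ey,.114+z]; print(round(th,2),np.round(W*100,1))
```

```text
15.35 [0.57362426 0.25007277 0.38440239] [-8.28493850e-04  5.00232910e-02  9.98747593e-01 -4.79202127e-04] [ 0.24832425  1.07850085 -0.47133308] [ 2.83092122e-01  4.55201554e-01  6.30585525e-01  1.74805959e+00
 -3.63863260e-04  3.83180864e-01] 0.00029091148687149384
1.68 [57.1 21.7 30.2]
1.6 [57.  20.2 30.4]
1.5 [56.8 18.3 30.5]
1.4 [56.6 16.4 30.3]
1.3 [56.4 14.5 30. ]
1.2 [56.2 12.6 29.5]
1.1 [56.1 10.8 28.8]
1.0 [55.9  9.  28. ]
0.9 [55.7  7.3 27. ]
0.8 [55.6  5.7 25.8]
0.7 [55.4  4.2 24.4]
0.6 [55.3  2.8 23. ]
0.5 [55.1  1.6 21.4]
0.4 [55.   0.5 19.7]
0.3 [55.  -0.4 17.9]
0.2 [54.9 -1.1 16. ]
0.1 [54.8 -1.6 14.1]
-0.0 [54.8 -2.  12.2]
```

View pics/s6.png

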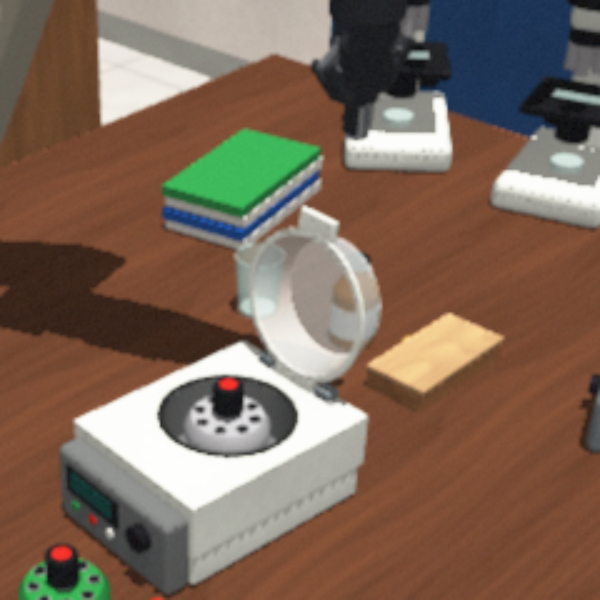

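View pics/t6.png

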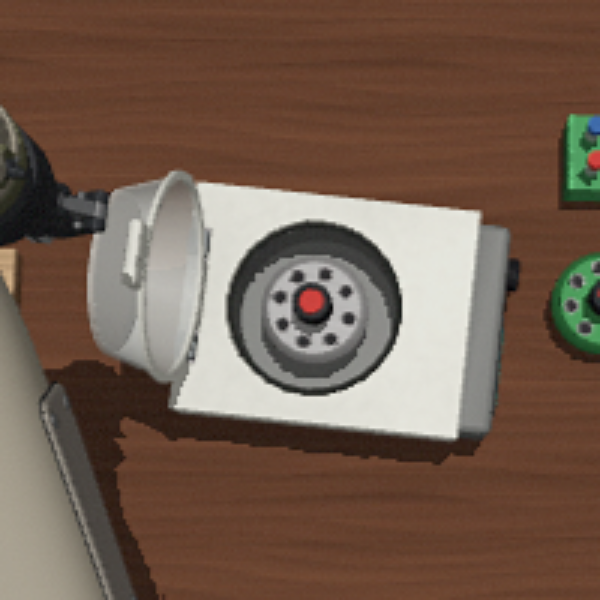

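Run:
```python
from h import *
p=read_camera('top');st=get_state()
for X in (st['tcp_pos'],[.5692,.1949,.303],[.57,.2,.303]):
    u,v=proj(p,X);print((u-170)*3,(v-130)*3)
p=read_camera('scene')
for X in (st['tcp_pos'],[.5692,.1949,.303],[.57,.2,.303]):
    u,v=proj(p,X);print((u-280)*2.5,(v-60)*2.5)
```

```text
43.870857325254036 225.574080279028
143.11716306412717 253.69325319201585
136.28406764340434 252.57843734339866
355.81350012704235 134.7656682387199
313.6059424219158 223.24968610288053
317.3245295937116 221.83078278496382
```

Call:
send_rows(deltas=[[[0,0,0,0,0,8.2],[0,0,0,0,0,16.4],[0,0,0,0,0,24.6],[0,0,0,0,0,32.8],[0,0,0,0,0,41],[0,0,0,0,0,49.2],[0,0,0,0,0,57.4],[0,0,0,0,0,65.6],[0,0,0,0,0,73.8],[0,0,0,0,0,82],[0,0,0,0,0,90],[0,0,0,0,0,90]]])

```text
clock: 16.75
tcp_pos: [0.5739, 0.2488, 0.3858]
orientation: [0.0, -0.67, 0.742, -0.0]
wrist_force: [-0.1, -0.5, -0.3]
finger_gap: 0.0002
```

Call:
send_rows(deltas=[[[0,0,-3,0,0,0],[0,0,-6,0,0,0],[0,0,-8,0,0,0],[0,0,-8,0,0,0]]])

```text
clock: 17.15
tcp_pos: [0.5723, 0.2488, 0.3024]
orientation: [-0.003, -0.669, 0.743, 0.001]
wrist_force: [-0.4, -0.5, -0.0]
finger_gap: -0.0001
```

Run:
```python
from h import *
st=get_state();print(st['clock'],st['tcp_pos'],st['orientation'],st['wrist_force'],st['joint_pos'],st['finger_gap'])
p=read_camera('scene');cv2.imwrite('pics/s7.png',cv2.resize(p['img'][60:300,280:520],(600,600))[:,:,::-1])
H=np.array([.5672,.1740]);ey=np.array([.099,.9951])
for th in np.r_[1.676,np.arange(1.6,-.01,-.1)]:
    al=.190+.005*(1-th/1.676); s,c=np.sin(th),np.cos(th)
    y=-al*c+.022*s-.003*s; z=al*s+.011*c-.003*c
    W=np.r_[H+y*ey,.114+z]; print(round(th,2),np.round((W-st['tcp_pos'])*100,1))
```

```text
17.15 [0.57232889 0.24878974 0.30238259] [-0.00266158 -0.66894289  0.7433079   0.00129984] [-0.38717718 -0.472106   -0.03335488] [ 2.81501236e-01  4.16603854e-01  3.68204154e-01  1.52832065e+00
  1.78559525e-05 -1.18407815e+00] -0.00012060989495907245
1.68 [-0.1 -3.6 -0. ]
1.6 [-0.3 -5.   0.2]
1.5 [-0.5 -6.9  0.2]
1.4 [-0.6 -8.8  0.1]
1.3 [ -0.8 -10.7  -0.2]
1.2 [ -1.  -12.6  -0.7]
1.1 [ -1.2 -14.4  -1.4]
1.0 [ -1.4 -16.2  -2.2]
0.9 [ -1.5 -17.9  -3.3]
0.8 [ -1.7 -19.5  -4.5]
0.7 [ -1.9 -20.9  -5.8]
0.6 [ -2.  -22.3  -7.3]
0.5 [ -2.1 -23.5  -8.9]
0.4 [ -2.2 -24.5 -10.6]
0.3 [ -2.3 -25.4 -12.3]
0.2 [ -2.4 -26.1 -14.2]
0.1 [ -2.4 -26.6 -16.1]
-0.0 [ -2.4 -26.9 -18. ]
```

View pics/s7.png

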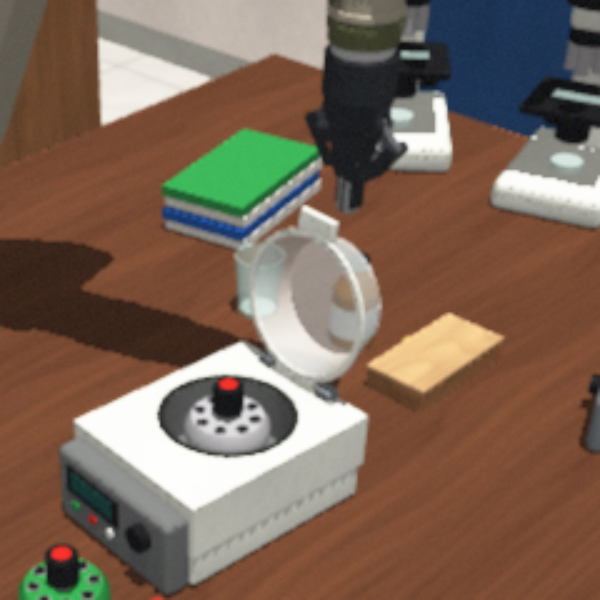

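Call:
send_rows(deltas=[[[-0.1,-2,0,0,0,0],[-0.1,-3.6,0,0,0,0],[-0.3,-5,0.2,0,0,0],[-0.5,-6.9,0.2,0,0,0],[-0.6,-8.8,0.1,0,0,0],[-0.8,-10.7,-0.2,0,0,0]]])

```text
clock: 17.8
tcp_pos: [0.566, 0.142, 0.3047]
orientation: [0.001, -0.67, 0.742, -0.0]
wrist_force: [1.1, 1.8, -0.3]
finger_gap: 0.0
```

Run:
```python
from h import *
st=get_state();print(st['clock'],st['tcp_pos'],st['wrist_force'])
p=read_camera('scene');cv2.imwrite('pics/s8.png',cv2.resize(p['img'][60:300,280:520],(600,600))[:,:,::-1])
```

```text
17.8 [0.5660156  0.14196071 0.30474236] [ 1.09791157  1.82652821 -0.29830192]
```

View pics/s8.png

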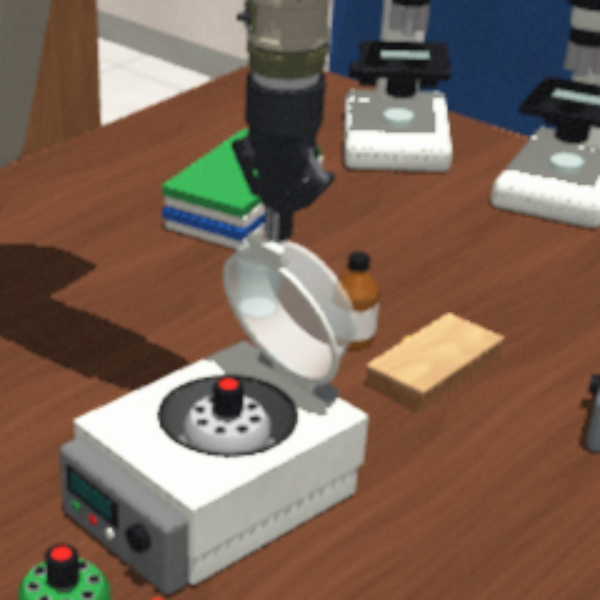

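Call:
send_rows(deltas=[[[-0.4,-1.9,-0.9,0,0,0],[-0.6,-3.7,-1.6,0,0,0],[-0.8,-5.5,-2.4,0,0,0],[-0.9,-7.2,-3.5,0,0,0],[-1.1,-8.8,-4.7,0,0,0],[-1.3,-10.2,-6,0,0,0],[-1.4,-11.6,-7.5,0,0,0],[-1.5,-12.8,-9.1,0,0,0],[-1.5,-12.8,-9.1,0,0,0]]])

```text
clock: 18.75
tcp_pos: [0.5499, 0.0137, 0.2113]
orientation: [-0.001, -0.669, 0.743, 0.001]
wrist_force: [-0.2, 0.7, 0.3]
finger_gap: 0.0004
```

Run:
```python
from h import *
st=get_state();print(st['clock'],st['tcp_pos'],st['wrist_force'])
p=read_camera('scene');cv2.imwrite('pics/s9.png',cv2.resize(p['img'][60:300,280:520],(600,600))[:,:,::-1])
```

```text
18.75 [0.54985123 0.01370154 0.21130401] [-0.18258065  0.72072737  0.32033044]
```

View pics/s9.png

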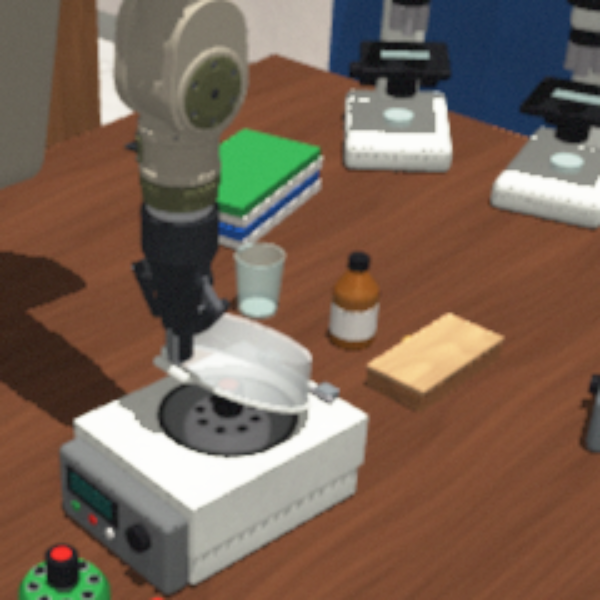

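Call:
send_rows(deltas=[[[0,-1,-1.5,0,0,0],[-0.1,-1.9,-3.2,0,0,0],[-0.2,-2.6,-5.1,0,0,0],[-0.2,-3,-6.5,0,0,0],[-0.2,-3.3,-7.7,0,0,0],[-0.2,-3.4,-8.4,0,0,0],[-0.2,-3.4,-8.8,0,0,0],[-0.2,-3.4,-8.8,0,0,0]]])

```text
clock: 19.6
tcp_pos: [0.5493, -0.019, 0.1252]
orientation: [0.0, -0.671, 0.742, -0.0]
wrist_force: [-0.0, 0.4, -0.6]
finger_gap: 0.0002
```

Run:
```python
from h import *
st=get_state();print(st['clock'],st['tcp_pos'],st['wrist_force'])
p=read_camera('scene');cv2.imwrite('pics/s10.png',cv2.resize(p['img'][60:300,280:520],(600,600))[:,:,::-1])
```

```text
19.6 [ 0.54930858 -0.01895388  0.12523827] [-0.02189357  0.37347175 -0.62493582]
```

View pics/s10.png

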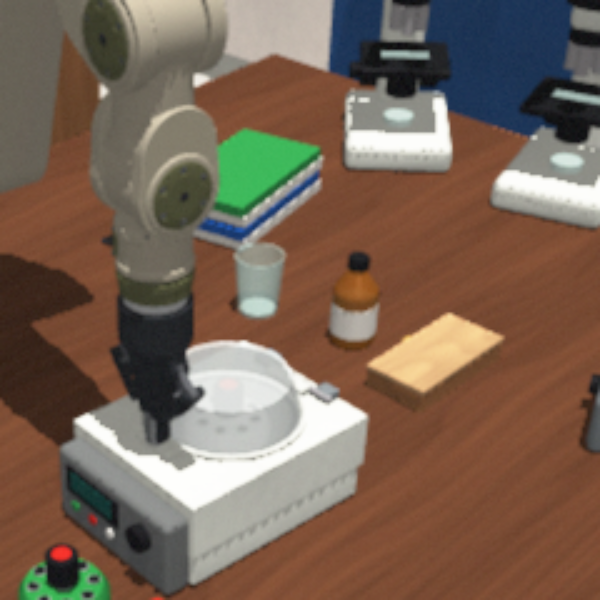

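Call:
send_rows(deltas=[[[0,0,-0.15,0,0,0],[0,0,-0.3,0,0,0],[0,0,-0.3,0,0,0]]])

```text
clock: 19.95
tcp_pos: [0.5495, -0.019, 0.1247]
orientation: [0.001, -0.671, 0.742, -0.001]
wrist_force: [-5.3, 0.9, 18.1]
finger_gap: 0.0002
```

Firm stop at 18 N with the tab top at 0.125 as predicted: the lid is shut. Retreat and check.

Call:
send_rows(deltas=[[[0,0,0.3,0,0,0],[0,0,2,0,0,0],[0,0,6,0,0,0],[0,0,10,0,0,0],[0,0,14,0,0,0],[0,-2,18,0,0,0],[-2,-6,20,0,0,0],[-5,-10,20,0,0,0],[-8,-14,20,0,0,0],[-8,-14,20,0,0,0],[-8,-14,20,0,0,0]]])

```text
clock: 21.05
tcp_pos: [0.4684, -0.16, 0.3218]
orientation: [0.0, -0.669, 0.743, -0.0]
wrist_force: [0.2, 0.3, -0.0]
finger_gap: 0.0001
```

Run:
```python
from h import *
st=get_state();print(st['clock'],st['tcp_pos'],st['wrist_force'],abs(st['qvel']).max())
p=read_camera('scene');C,ok=cloud(p);cv2.imwrite('pics/s11.png',cv2.resize(p['img'][130:360,200:470],(704,600))[:,:,::-1])
a=np.array([.099,.9951]);H=np.array([.5672,.174])
d=(C[...,:2]-H);y=d@a;x=d@np.array([.9951,-.099])
m=ok&(abs(y+.190)<.009)&(abs(x)<.02)&(C[...,2]>.1);print('tab z',m.sum(),np.median(C[m][:,2]))
m=ok&(abs(y+.225)<.009)&(abs(x)<.05);print('rim near z',np.median(C[m][:,2]))
p=read_camera('top');C,ok=cloud(p);save('t11',p)
d=(C[...,:2]-H);y=d@a;x=d@np.array([.9951,-.099])
m=ok&(abs(y+.190)<.008)&(abs(x)<.02);print('top tab z',m.sum(),np.median(C[m][:,2]))
m=ok&(abs(y+.09)<.04)&(abs(x)<.04);print('dome top',np.median(C[m][:,2]))
m=ok&(abs(y+.221)<.006)&(abs(x)<.05);print('rim z',np.median(C[m][:,2]))
for n in ['strip_rotor']:
    print(find_in(p,n)[:1])
```

```text
21.05 [ 0.468396   -0.16002512  0.32177129] [ 0.21143153  0.29591348 -0.00739834] 0.04821910789679296
tab z 61 0.122875171240507
rim near z 0.10941715107460478
top tab z 93 0.12518620587210222
dome top 0.16558438077894239
rim z 0.11320551867758899
[]
```

View pics/s11.png

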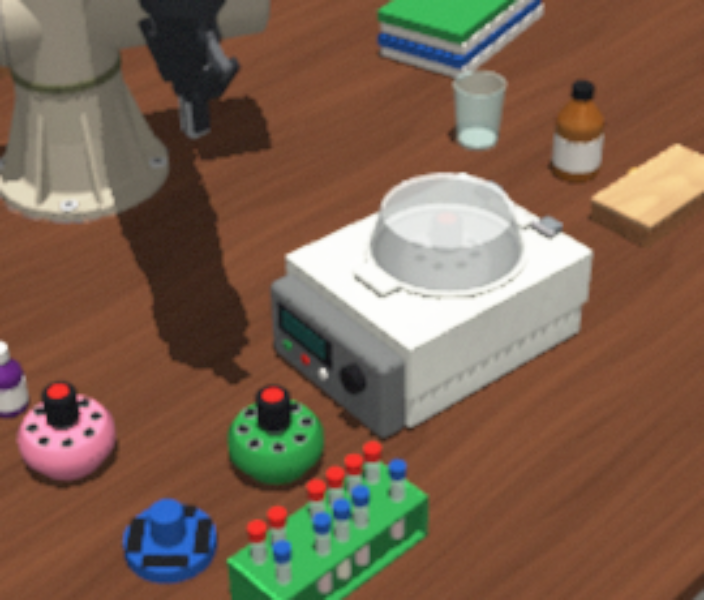

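View pics/t11.png

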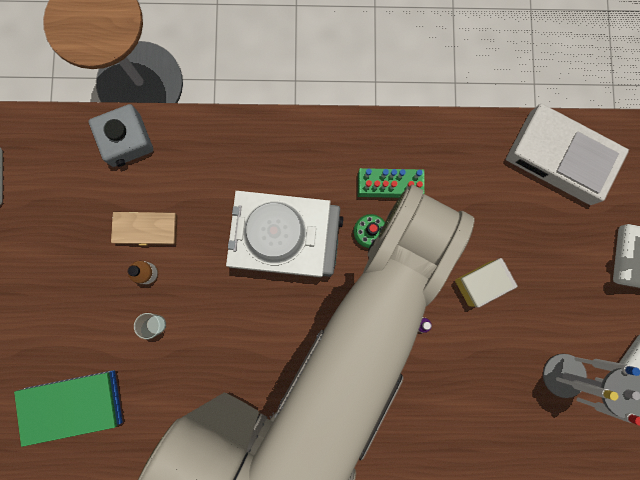

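```bash
python3 -c "
from workcell import *
print(hand_in())"
```

```text
the job is handed in; nothing more can be done
None
```

The metal rotor is seated on the drive, the lid is shut, and the job is handed in at about 21 s of the 72 s allowed. `hand_in` gives no verdict, so success rests on my own checks.

**Rotor:** I set it over the drive and turned it one way under a light push. The teeth meshed within 44 degrees, so I never had to rock it back. I then pushed it past the catch until it stopped on the shoulder. The highest load I read between rotor and drive was about 11 N, though I only read force at the end of each move. After release, its flat top measured 114.1 mm against a rim at 113.7 mm, and it sat level.

**Lid:** I swung it down by its tab and pressed to a firm stop, at about 18 N on the tool. After backing away, the top camera put the tab top at 125.2 mm (125 expected) and the dome at 165.6 mm (165 expected). The scene camera read the tab 2 mm lower, but it also read the rim about 4 mm low, so I put that down to its offset.

**Bystanders:** Nothing looked moved in the final pictures. The network did not find the blue rotor in the last top picture because the arm was in the way. The scene picture shows it in place.

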